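# Set the rail carriage to its index and hold the lens barrel down in the V-block

## Task

On the small optical rail, slide the V-block carriage by its brass post until its red line stands level with the black line of the orange index clip. Then take the black lens barrel from its blue rest, lower it (never drop it) into the V-block, centred lengthwise, with its glass end towards the lamp, and press it straight down, with about 10 N, so that it bears firmly on both faces of the V. Finish while still holding it pressed there, with the carriage still on the index and the other labware left where it is.

Things in the scene. Friction and masses are not known exactly. Their poses are not given: they have to be found in the camera images.
- rail: Fixed optical rail on the bench: black flange 90 mm wide (x), 620 mm long (y), 10 mm high, with an aluminium dovetail 46 mm wide up to z = 26 mm, y = -230 to +230. Origin under its centre, at bench height; y runs along the rail towards the lamp, z up. Across the rail, its +x edge is the one farther from the robot.
- lamp_face (a point): Centre of the lamp's round front face, at the rail's +y end: a fixed black finned cylinder, 59 mm diameter, top 98 mm above the bench, reaching 61 mm from this face to the rail's end. Same axes as the rail. (At the other end stands the sample cell, a clear cuvette in a black holder, y = -300 to -250, top 93 mm above the bench.)
- carriage (a joint): Position (m) of the carriage along the rail's y, 0 with the V-block's centre at the rail's centre, stops at -0.13 and +0.13. About 5 N of dry friction; it stays where it is left. Its aluminium plate is 70 mm wide, top 38 mm above the bench, from 105 mm on the -y side of the V-block's centre to 60 mm on the +y side.
- post_grip (a point): Grip point on the axis of the carriage's upright round brass post, 60 mm above the bench. The post is 14 mm in diameter and rises from the plate (38 mm) to 72 mm above the bench. It stands 24 mm to the rail's -x side and 87 mm to the -y side of the V-block's centre, 28 mm clear of the nearest land along the rail. Same axes as the rail.
- carriage_line (a point): The carriage's red index line, across the plate's +x edge (top and side), at the V-block's centre lengthwise. This point is on the plate's +x edge, 38 mm above the bench. Same axes as the rail.
- clip_mark (a point): Tip of the black line on the orange index clip, clamped immovably to the rail's +x flange (22 mm along the rail, top 22 mm above the bench); the carriage passes it freely. The carriage is on the index when carriage_line and clip_mark are level, i.e. equal along the rail's y. Same axes as the rail.
- v_seat (a point): Where the barrel's centre lies when seated: over the V's centre, 68.2 mm above the bench, barrel axis along this frame's y (the rail's). Polished (slippery) steel 90-degree V, apex 47 mm above the bench, on two 20 mm lands, 32 to 52 mm either side of this point along y, 53 mm wide, tops at 65 mm; between them a 64 mm gap, open down to the plate (38 mm), for the fingers.
- v_near: The -x (robot-side) flank of the V, on both lands. Origin below the V's centre, at bench height; same axes as the rail.
- v_far: The +x flank of the V, on both lands. Origin and axes as v_near.
- lens_barrel: Loose lens barrel: plain black cylinder, 30 mm diameter, 120 mm long, about 0.19 kg, balanced about its middle, which has grey knurl rings. Origin at its centre on its axis; y runs along it to the glass end (pale blue face, brass ring near it). It may be rolled about y. It starts lying in the rest, axis 31 mm above the bench, its glass end the one farther to the robot's left.
- lens_rest: Fixed blue rest, 56 mm (x) by 116 mm (y), base 6 mm thick, with two cradles 18 mm long centred 46 mm either side of the middle, lips 26 mm high; the barrel lies along its y. Between the cradles is a 74 mm gap where fingers can go down beside the barrel. Origin under its centre, at bench height.
- barrel_glass (a point): Centre of the barrel's glass end face, 60 mm from the barrel's centre.
- tube_orange: Bystander: standing clear tube with orange cap, 35 mm diameter over the cap, 117 mm high. Origin under its centre.
- tube_blue: Bystander: standing clear tube with blue cap, 35 mm diameter over the cap, 117 mm high. Origin under its centre.
- tip_box: Bystander: pipette tip box, purple with clear lid, 84 x 124 x 90 mm. Origin under its centre.
- driver: Bystander: screwdriver with pink handle lying on the bench, 170 mm long. Origin under its middle.
- pipette: Bystander: black and white pipette lying on the bench, about 275 mm long (along its x), 26 mm thick. Origin under the middle of its black handle.
- reservoir: Bystander: open black tray, 70 x 115 x 32 mm. Origin under its centre.
- dust_cap: Bystander: red dust cap lying flat near the rest, 35 mm diameter, 11 mm high. Origin under its centre.

How it is judged:
By the outcome, as a careful person would: the job done as asked, in the order asked, and still so for the second after the job is handed in, while the arm keeps its last pose, push and grip.
It also fails if it takes over 64 s, if anything falls off the work surface, if the arm or the gripper's body presses on something with over 40 N, if the wrist force passes 120 N, or if a joint passes its speed limit or range.

## Robot

A 6-joint arm with a two-finger parallel gripper is mounted at the origin on the work surface. World frame = base frame: x ahead of the robot, y to its left, z up, the work surface at z = 0. Lengths are in m, angles in rad, forces in N, time in s.
With the tool pointing down it reaches from about 0.25 to 0.725 m from the base axis. Payload 4 kg.
Tool frame: the origin (TCP) lies midway between the tips of the shut fingers; the grasp point (between the pads) lies 19 mm behind it; x points along the fingers, y is the direction in which the jaws open and shut, and the axes are right-handed (so a half turn about x gives the same grasp; the last joint's range is limited). The gripper opens to 85 mm and grips with 20 to 120 N. Pads are 22 mm wide; open, the fingers measure 114 mm over their backs; the gripper's body (76 mm by 85 mm) begins 54 mm behind the grasp point. The pads swing forward as they close: fully open they stand 13 mm farther back than shut.
Start: joints at [1.273, 0.241, 0.005, 1.335, 0, 1.571], TCP at [0.147, 0.478, 0.231] pointing down, gripper open.
Joint ranges: [-2.72, 2.72], [-1.05, 1.87], [-1.09, 1.28], [-1.99, 2.15], [-1.42, 1.44], [-3.14, 3.14]. Speed limits (rad/s): [2.79, 2.79, 3.14, 3.14, 3.14, 3.14].

## Interface

Orientations are given as a unit quaternion [x, y, z, w].
In Python, from workcell import * gives the robot as it stands.
- The arm moves only by the tool play_rows, never from a script. Its argument "plan" is a list of rows, each a list of 7 numbers: the shift along the tool's x, y, z in mm, then the turn, a rotation vector about the tool's x, y, z in rad, then the closure, from -1 (fully open) to 1 (shut). In form: [[x, y, z, rx, ry, rz, grip], ...]. A call has 1 to 20 rows; each row shifts and turns the commanded pose from where the row before left it, along the tool's axes as they then stand; what a row does not reach is not made up. A row lasts 1/12 s, in which the tool goes at most 41.7 mm and 7.16 degrees, less where a joint would pass 70% of its speed; a pose out of reach is approached as far as the arm can. A call with a gripper value outside its range is refused whole. The fingers move at their own pace and stop on an object; the grip force is fixed at half the most. Time passes only in rows, so rows that do not move let the fingers close. It gives the time, the measured TCP pose, the force and the opening at its end, in the units of the state.
- get_obs(): the state, without advancing time (a new reading comes with each control period).
- camera(name): name is "scene" or "top"; returns a dict with "frame" (420x560x3 uint8, red, green, blue), "depth" (420x560 float32, m along the optical axis (not along the pixel's ray), 0 where there is no reading), "fx", "fy", "cx", "cy" (pixels), "distortion" ([k1, k2, p1, p2, k3] as OpenCV has them; the pictures are not rectified), "camera_from_world" (4x4, takes a point from world to camera coordinates). Camera axes: x right, y up, looking along -z (the intrinsics and any distortion apply to the point x, -y, -z); pixel columns grow to the right and rows downward; lengths in m; the calibration is good to about 2 mm. A picture is of the moment at which its call begins.
- job_done(): hands the job in, once; it reports no verdict.
Trained networks look in a picture, given as the dict that the camera call returned (one of the last four; its "shot" number tells which), for a name from the list of things; names that differ only in an ending like _2 or _b are one class to them, and where a whole thing is asked for, a point or a joint stands for the part that bears it (a point fixed in the world has none). Each returns a list of dicts, best first, with "confidence" (0 to 1); they miss things now and then, are a little off and sometimes report something else, mostly with a low value. They report only what shows in the picture. A call takes as long as a camera call.
- search_frame(thing, picture): "centre" ([x, y, z] in m, in world coordinates, good to about 4 mm: the middle of the surface that is visible of it).
- pinpoint(thing, picture): "centre" ([x, y, z] in m, in world coordinates, good to about 4 mm: a listed point, or the origin of a listed thing).
The state is a dict: "clock": time; "joint_pos": joint angles; "joint_vel": joint speeds; "tau": joint torques, N m; "eef_pos": TCP position; "tool_rot": TCP orientation; "ft_force": force on the tool from outside, world axes, zero at the start; "ft_torque": the same for the moment, N m; "grip_width": finger opening in m.
Only numpy, scipy, OpenCV 4.12 (cv2) and the standard library are available. Lean on these libraries where they do the work, as an engineer would, in place of code of your own. Each camera call takes 0.05 s, during which the arm holds its last target. There are 200 camera calls.

## Working session

There is one attempt and no reset: what is moved stays moved. The work goes in short steps, Python scripts to look and compute and a tool call to move; the robot and the scene stay as the last step left them, time stands still between calls to the robot, and variables do not carry over. Pictures are saved under pics/ and viewed, about 8 in all and at most 12, crops included, and the job is handed in when it is done.

Besides the shell and the picture viewer there is one more tool, called by a JSON object that holds its "op" and its "data". play_rows: Moves the arm, as the interface text tells. Its arguments: {"type":"object","properties":{"plan":{"type":"array","items":{"type":"array","items":{"type":"number"}}}},"required":["plan"]}

```bash
mkdir -p pics
cat > h.py <<'E'
from workcell import *
import numpy as np, cv2
np.set_printoptions(precision=4,suppress=True)
def px(c,P):
    p=c["camera_from_world"]@np.append(P,1); p=p[:3]*[1,-1,-1]
    K=np.array([[c["fx"],0,c["cx"]],[0,c["fy"],c["cy"]],[0,0,1.]])
    return cv2.projectPoints(p.reshape(1,1,3),np.zeros(3),np.zeros(3),K,np.array(c["distortion"],float))[0].ravel()
def world(c,u,v,z):
    K=np.array([[c["fx"],0,c["cx"]],[0,c["fy"],c["cy"]],[0,0,1.]])
    q=cv2.undistortPoints(np.array([[[u,v]]],float),K,np.array(c["distortion"],float)).ravel()
    T=np.linalg.inv(c["camera_from_world"]); d=T[:3,:3]@np.array([q[0],-q[1],-1]); o=T[:3,3]
    return o+d*(z-o[2])/d[2]
E
python3 - <<'E'
from h import *
o=get_obs(); print(o)
for n in ["scene","top"]:
    c=camera(n); cv2.imwrite(f"pics/{n}0.png",cv2.resize(c["frame"][:,:,::-1],None,fx=1.42,fy=1.42,interpolation=cv2.INTER_CUBIC))
    T=np.linalg.inv(c["camera_from_world"]); print(n,T[:3,3],-T[:3,2],c["fx"])
    for t in ["rail","lamp_face","post_grip","carriage_line","clip_mark","v_seat","lens_barrel","barrel_glass","lens_rest","dust_cap","tube_orange","tube_blue","tip_box","driver","pipette","reservoir"]:
        r=pinpoint(t,c)[:2]
        for x in r: print(t,np.array(x["centre"]),round(x["confidence"],2),px(c,x["centre"]).round(1))
E
```

```text
{'clock': 0.0, 'joint_pos': array([ 1.273 ,  0.2414,  0.0037,  1.3352, -0.    ,  1.5708]), 'joint_vel': array([ 0.0005, -0.0007,  0.0017,  0.0016,  0.0019, -0.0022]), 'tau': array([  0.0024, -37.2322,  25.2406,   0.0171,   0.0003,   0.    ]), 'eef_pos': array([0.1465, 0.4774, 0.2304]), 'tool_rot': array([ 0.1042,  0.6994, -0.1056,  0.6992]), 'ft_force': array([-0.233 ,  0.3323, -0.4523]), 'ft_torque': array([-0.05  , -0.0276, -0.0122]), 'grip_width': 0.08499558976688698}
scene [ 1.3397 -0.2577  0.7442] [-0.7735  0.2088 -0.5984] 393.3139796054799
rail [0.6215 0.0316 0.0003] 0.97 [322.7 261.7]
rail [0.4296 0.3249 0.0032] 0.41 [389.  203.7]
lamp_face [0.5886 0.269  0.0676] 0.59 [400.5 220.1]
lamp_face [0.4382 0.1736 0.0318] 0.57 [347.  205.5]
post_grip [ 0.6068 -0.1684  0.0582] 0.89 [247.1 256.1]
post_grip [0.5911 0.2681 0.0689] 0.73 [400.7 220.3]
carriage_line [ 0.6595 -0.0797  0.0392] 0.68 [286.4 269.1]
carriage_line [ 0.4521  0.1122 -0.0003] 0.4 [329.2 219.7]
clip_mark [0.6554 0.0419 0.0193] 0.53 [331.1 264.4]
v_seat [ 0.6301 -0.085   0.0711] 0.61 [281.2 252.3]
lens_barrel [0.4578 0.
[... 1219 characters left out ...]
.3]
lens_barrel [0.4552 0.1116 0.031 ] 0.6 [234.8 218.2]
barrel_glass [0.6529 0.0405 0.0183] 0.75 [259.1 156.8]
barrel_glass [0.4395 0.1743 0.0307] 0.62 [214.1 223.2]
lens_rest [0.4542 0.1164 0.0037] 0.7 [233.9 219.9]
dust_cap [ 0.4504 -0.0009  0.0062] 0.55 [271.8 221.3]
tube_orange [ 0.4739 -0.3743 -0.0034] 0.48 [391.5 215.2]
tube_blue [ 0.476  -0.3714 -0.0006] 0.6 [390.8 214.3]
tube_blue [0.4319 0.3275 0.0002] 0.58 [165.8 226.7]
tip_box [ 0.5614  0.4951 -0.0022] 0.71 [114.9 185.7]
driver [ 0.3133 -0.3396 -0.0039] 0.73 [382.  266.9]
pipette [ 0.6255 -0.0837  0.0016] 0.71 [298.4 166.9]
pipette [ 0.4046 -0.5182 -0.0006] 0.69 [438.9 237.4]
reservoir [ 0.3036  0.3715 -0.0008] 0.77 [149.7 268.2]
```

Run:
```python
from h import *
for n,(x0,y0,x1,y1) in dict(scene=(190,170,450,320),top=(130,110,370,260)).items():
    c=camera(n); cv2.imwrite(f"pics/{n}1.png",cv2.resize(c["frame"][y0:y1,x0:x1,::-1],None,fx=3,fy=3,interpolation=cv2.INTER_CUBIC))
```

```text
(no output)
```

View pics/scene1.png

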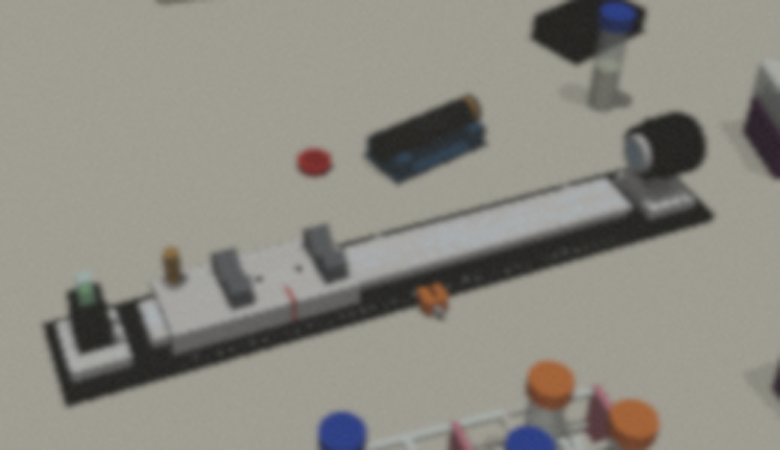

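View pics/top1.png

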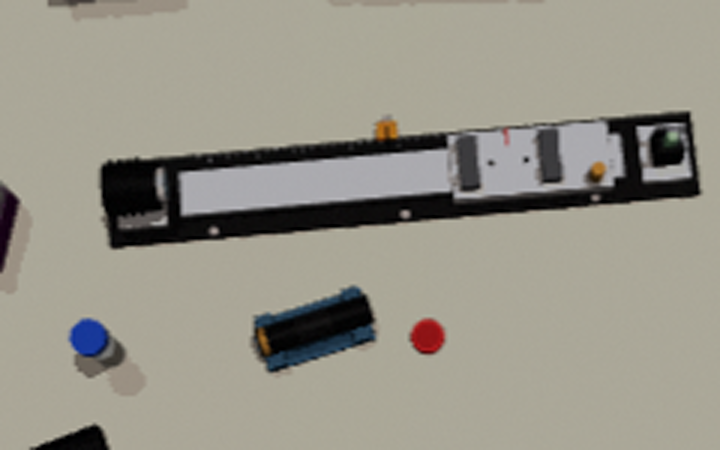

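Run:
```python
from h import *
out=[]
for n,(u,v) in dict(scene=(330,268),top=(259,155)).items():
    f=np.mean([camera(n)["frame"].astype(float) for _ in range(4)],0).astype(np.uint8)
    out.append(cv2.resize(f[v-14:v+14,u-17:u+17,::-1],None,fx=11,fy=11,interpolation=cv2.INTER_NEAREST))
cv2.imwrite("pics/clip.png",np.hstack(out))
c=camera("top"); g=cv2.cvtColor(c["frame"],cv2.COLOR_RGB2GRAY).astype(float)
def edges(cols,fun,z,sgn):
    P=[]
    for u in cols:
        vm=fun(u); vs=np.arange(int(vm)-6,int(vm)+7); p=g[vs,u]
        d=np.diff(p)*sgn; k=d.argmax(); w=np.clip(d[max(0,k-2):k+3],0,None); vv=vs[max(0,k-2):k+3]+.5
        P.append(world(c,u,(w*vv[:len(w)]).sum()/w.sum(),z))
    P=np.array(P)[:,:2]
    L=cv2.fitLine(P.astype(np.float32),cv2.DIST_HUBER,0,1e-4,1e-4).ravel(); 
    r=(P-L[2:])@np.array([-L[1],L[0]])
    print("yaw",np.degrees(np.arctan2(-L[0]*np.sign(L[1]),abs(L[1]))),"x at y=.03",L[2]+L[0]/L[1]*(.03-L[3]),"res",r.std())
edges(range(175,360),lambda u:110+(245+(3*(u-130)-112)*(193-245)/586)/3,0.0,1)
edges(list(range(190,250))+list(range(340,358)),lambda u:110+(165+(3*(u-130)-105)*(113-165)/585)/3,0.01,-1)
```

```text
yaw 5.6367607 x at y=.03 0.5700937 res 0.0013109779675021915
yaw 5.649322 x at y=.03 0.66037333 res 0.0004026172241099234
```

View pics/clip.png

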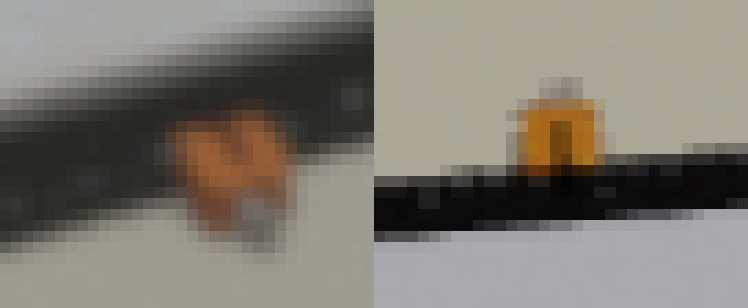

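```bash
cat >> h.py <<'E'
YAW=np.radians(5.64); EX=np.array([np.cos(YAW),np.sin(YAW)]); EY=np.array([-np.sin(YAW),np.cos(YAW)])
O=np.array([0.6152,0.03])
def rl(P): d=np.asarray(P)[:2]-O; return np.array([d@EX,d@EY])
def measure(n,N=4,verbose=True):
    "rail coords of red line pixels and clip line"
    cs=[camera(n) for _ in range(N)]; c=cs[0]; f=np.mean([k["frame"].astype(float) for k in cs],0)
    R,G,B=f[...,0],f[...,1],f[...,2]; v0,v1,u0,u1=(235,300,230,400) if n=="scene" else (135,190,200,345)
    sub=np.zeros(R.shape,bool); sub[v0:v1,u0:u1]=1
    org=(R-B>60)&(G-B>20)&sub&(R>120) if n=="top" else (R-B>40)&(G-B>8)&sub
    red=np.where(sub&(R-G>25)&(np.abs(G-B)<18),R-G,0)
    res={}
    v,u=np.nonzero(org); C=np.array([rl(world(c,a,b,.022)) for a,b in zip(u,v)])
    k=(C[:,0]>.03)&(C[:,0]<.09); res["orange"]=(C[k].mean(0),k.sum())
    v,u=np.nonzero(red); C=np.array([rl(world(c,a,b,.038)) for a,b in zip(u,v)]); w=red[v,u]
    k=(C[:,0]>.015)&(C[:,0]<.036); 
    if k.any(): res["red"]=((C*w[:,None])[k].sum(0)/w[k].sum(),k.sum())
    # dark line on the clip top
    if n=="top":
        m=res["orange"][0]; r=[]
        for x in np.arange(m[0]-.006,m[0]+.004,.001):
            ys=m[1]+np.arange(-.006,.0061,.0005); X=[px(c,np.append(O+x*EX+y*EY,.022)) for y in ys]
            X=np.array(X,np.float32); s=cv2.remap(R.astype(np.float32),X[:,:1],X[:,1:],cv2.INTER_LINEAR).ravel()
            w=np.clip(s.max()-15-s,0,None); 
            if w.sum()>30: r.append((w*ys).sum()/w.sum())
        res["dark"]=(np.median(r) if r else None,len(r))
    return res
E
python3 - <<'E'
from h import *
for n in ("top","scene"): print(n,measure(n))
for nm,p in dict(barrel=[(.4578,.1152),(.4552,.1116)],post=[(.6068,-.1684),(.6148,-.1743)],line=[(.6595,-.0797),(.6613,-.08)],clip=[(.6554,.0419),(.6513,.0403)],lamp=[(.5886,.269),(.5928,.2628)],vs=[(.6301,-.085)]).items(): print(nm,[rl(q) for q in p])
# barrel axis & ends in top: dark blob near
c=camera("top"); f=c["frame"].astype(int)
m=np.zeros(f.shape[:2],np.uint8); s=f[200:240,205:262]; m[200:240,205:262]=(s.max(2)<50)|((s[...,0]-s[...,2]>50))
v,u=np.nonzero(m); P=np.array([world(c,a,b,.036)[:2] for a,b in zip(u,v)]).astype(np.float32)
print(len(P),cv2.minAreaRect(P),P.mean(0)); L=cv2.fitLine(P,cv2.DIST_L2,0,.001,.001).ravel();print(np.degrees(np.arctan2(-L[0]*np.sign(L[1]),abs(L[1]))))
b=((f[...,2]-f[...,0]>30)&(np.arange(420)[:,None]>195)&(np.arange(420)[:,None]<240)); b[:,:205]=0;b[:,262:]=0
v,u=np.nonzero(b);P=np.array([world(c,a,b_,.02)[:2] for a,b_ in zip(u,v)]).astype(np.float32);print(len(P),cv2.minAreaRect(P))
E
```

```text
top {'orange': (array([0.0515, 0.0076]), np.int64(39)), 'red': (array([ 0.0278, -0.1153]), np.int64(10)), 'dark': (np.float64(0.007588394664485219), 10)}
scene {'orange': (array([0.0589, 0.0066]), np.int64(76)), 'red': (array([ 0.0286, -0.112 ]), np.int64(6))}
barrel [array([-0.1483,  0.1003]), array([-0.1512,  0.0969])]
post [array([-0.0279, -0.1966]), array([-0.0205, -0.2033])]
line [array([ 0.0333, -0.1135]), array([ 0.0351, -0.114 ])]
clip [array([0.0412, 0.0079]), array([0.0369, 0.0067])]
lamp [array([-0.003 ,  0.2405]), array([0.0006, 0.2339])]
vs [array([ 0.0035, -0.1159])]
425 ((0.44664466381073, 0.11126987636089325), (0.04786247760057449, 0.11775436252355576), 18.37872314453125) [0.4528 0.1126]
18.500978
229 ((0.4539273977279663, 0.11448400467634201), (0.056698136031627655, 0.11105514317750931), 17.979042053222656)
```

```bash
cat >> h.py <<'E'
from scipy.spatial.transform import Rotation as Ro
def go(target,yaw,flip=False):
    """shift (mm, present tool axes) and turn about tool x (rad) to a tool-down pose, jaws at world angle yaw"""
    o=get_obs(); R=Ro.from_quat(o["tool_rot"]); M=R.as_matrix()
    a=np.arctan2(M[1,1],M[0,1]); d=-(yaw-a); d=(d+np.pi/2)%np.pi-np.pi/2
    if flip: d-=np.sign(d)*np.pi
    s=np.array(target)-o["eef_pos"]
    print("tcp",o["eef_pos"],"F",o["ft_force"],"w",o["grip_width"],"t",o["clock"]); print("axes x",M[:,0],"jaw angle",np.degrees(a),"q",o["joint_pos"])
    M2=(R*Ro.from_rotvec([d,0,0])).as_matrix()
    print("turn rx",d,"| shift now",M.T@s*1000,"| shift after turn",M2.T@s*1000,"world mm",s*1000)
E
python3 -c "
from h import *
go([.6112,-.1737,.15],YAW)
go([.6112,-.1737,.15],YAW,True)"
```

```text
tcp [0.1467 0.478  0.2313] F [-0.4012  0.1761 -0.2858] w 0.08533793966964705 t 2.7
axes x [-0. -0. -1.] jaw angle 72.93849629668566 q [1.273  0.2406 0.005  1.3352 0.     1.5708]
turn rx 1.1745803420183751 | shift now [  81.2893 -486.7161  635.2758] | shift after turn [ 81.2893 398.2212 694.1814] world mm [ 464.5123 -651.6873  -81.2887]
tcp [0.1467 0.478  0.2313] F [-0.4012  0.1761 -0.2858] w 0.08533793966964705 t 2.7
axes x [-0. -0. -1.] jaw angle 72.93849629668566 q [1.273  0.2406 0.005  1.3352 0.     1.5708]
turn rx -1.967012311571418 | shift now [  81.2893 -486.7161  635.2758] | shift after turn [  81.2893 -398.2212 -694.1814] world mm [ 464.5123 -651.6873  -81.2887]
```

{"op": "play_rows", "data": {"plan": [[0, 0, 0, 0.1175, 0, 0, -1], [0, 0, 0, 0.1175, 0, 0, -1], [0, 0, 0, 0.1175, 0, 0, -1], [0, 0, 0, 0.1175, 0, 0, -1], [0, 0, 0, 0.1175, 0, 0, -1], [0, 0, 0, 0.1175, 0, 0, -1], [0, 0, 0, 0.1175, 0, 0, -1], [0, 0, 0, 0.1175, 0, 0, -1], [0, 0, 0, 0.1175, 0, 0, -1], [0, 0, 0, 0.1175, 0, 0, -1]]}}

```text
clock: 3.53
eef_pos: [0.1467, 0.478, 0.2313]
tool_rot: [0.476, 0.523, -0.476, 0.523]
ft_force: [1.2, -1.2, -0.2]
grip_width: 0.0856
```

{"op": "play_rows", "data": {"plan": [[4, 19.9, 34.7, 0, 0, 0, -1], [4, 19.9, 34.7, 0, 0, 0, -1], [4, 19.9, 34.7, 0, 0, 0, -1], [4, 19.9, 34.7, 0, 0, 0, -1], [4, 19.9, 34.7, 0, 0, 0, -1], [4, 19.9, 34.7, 0, 0, 0, -1], [4, 19.9, 34.7, 0, 0, 0, -1], [4, 19.9, 34.7, 0, 0, 0, -1], [4, 19.9, 34.7, 0, 0, 0, -1], [4, 19.9, 34.7, 0, 0, 0, -1], [4, 19.9, 34.7, 0, 0, 0, -1], [4, 19.9, 34.7, 0, 0, 0, -1], [4, 19.9, 34.7, 0, 0, 0, -1], [4, 19.9, 34.7, 0, 0, 0, -1], [4, 19.9, 34.7, 0, 0, 0, -1], [4, 19.9, 34.7, 0, 0, 0, -1], [4, 19.9, 34.7, 0, 0, 0, -1], [4, 19.9, 34.7, 0, 0, 0, -1], [4, 19.9, 34.7, 0, 0, 0, -1], [4, 19.9, 34.7, 0, 0, 0, -1]]}}

```text
clock: 5.2
eef_pos: [0.6115, -0.1756, 0.151]
tool_rot: [0.475, 0.524, -0.475, 0.524]
ft_force: [1.5, 0.8, 0.7]
grip_width: 0.0852
```

```bash
python3 -c "
from h import *
go([.6112,-.1737,.044],YAW)"
```

```text
tcp [ 0.6115 -0.1756  0.151 ] F [1.464  0.7898 0.6573] w 0.08524543918705575 t 5.2
axes x [ 0.0001  0.0001 -1.    ] jaw angle 5.594461219062913 q [-0.2797  0.5527  0.2617  1.2796  0.0001  1.1934]
turn rx -0.0007948016646965872 | shift now [106.9922  -0.1701  -1.9562] | shift after turn [106.9922  -0.1685  -1.9564] world mm [  -0.344     1.9416 -106.9921]
```

{"op": "play_rows", "data": {"plan": [[20, 0, -1.9, 0, 0, 0, -1], [30, 0, 0, 0, 0, 0, -1], [30, 0, 0, 0, 0, 0, -1], [20, 0, 0, 0, 0, 0, -1], [7, 0, 0, 0, 0, 0, -1], [0, 0, 0, 0, 0, 0, 0], [0, 0, 0, 0, 0, 0, 0], [0, 0, 0, 0, 0, 0, 0], [0, 0, 0, 0, 0, 0, 0.4], [0, 0, 0, 0, 0, 0, 0.4], [0, 0, 0, 0, 0, 0, 0.4]]}}

```text
clock: 6.12
eef_pos: [0.6113, -0.172, 0.0457]
tool_rot: [0.475, 0.523, -0.475, 0.525]
ft_force: [-0.2, 0.1, -0.0]
grip_width: 0.0255
```

```bash
python3 -c "
from h import *
go([.6112,-.1737,.044],YAW)
c=camera('scene'); cv2.imwrite('pics/g1.png',cv2.resize(c['frame'][170:320,190:350,::-1],None,fx=4,fy=4))"
```

```text
tcp [ 0.6113 -0.172   0.0457] F [-0.2296  0.1309 -0.0276] w 0.025486785998882305 t 6.1167
axes x [ 0.0023 -0.0007 -1.    ] jaw angle 5.618956560063027 q [-0.2743  0.6308  0.1082  1.0458 -0.      1.1984]
turn rx -0.000367277312845804 | shift now [ 1.7174 -0.2915  1.6635] | shift after turn [ 1.7174 -0.2921  1.6634] world mm [-0.1233 -1.6851 -1.7166]
```

View pics/g1.png

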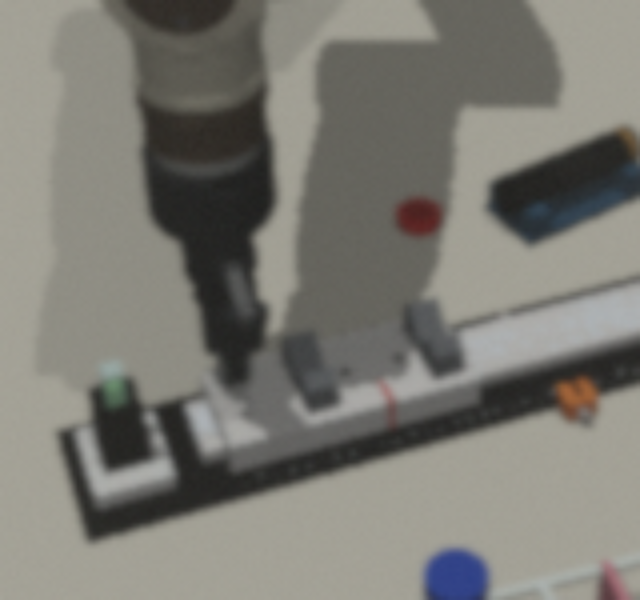

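{"op": "play_rows", "data": {"plan": [[0, 0, 0, 0, 0, 0, 0.6], [0, 0, 0, 0, 0, 0, 0.6], [0, 0, 0, 0, 0, 0, 0.7], [0, 0, 0, 0, 0, 0, 0.8], [0, 0, 0, 0, 0, 0, 1], [0, 0, 0, 0, 0, 0, 1], [0, 0, 0, 0, 0, 0, 1]]}}

```text
clock: 6.75
eef_pos: [0.6124, -0.1717, 0.0451]
tool_rot: [0.476, 0.523, -0.474, 0.525]
ft_force: [5.5, 0.6, 0.2]
grip_width: 0.012
```

{"op": "play_rows", "data": {"plan": [[0, 1, -2, 0, 0, 0, 1], [0, 0, -5, 0, 0, 0, 1], [0, 0, -8, 0, 0, 0, 1], [0, 0, -10, 0, 0, 0, 1], [0, 0, -10, 0, 0, 0, 1], [0, 0, -10, 0, 0, 0, 1], [0, 0, -10, 0, 0, 0, 1], [0, 0, -10, 0, 0, 0, 1], [0, 0, -10, 0, 0, 0, 1], [0, 0, -10, 0, 0, 0, 1], [0, 0, -10, 0, 0, 0, 1], [0, 0, -10, 0, 0, 0, 1], [0, 0, -8, 0, 0, 0, 1], [0, 0, -5, 0, 0, 0, 1], [0, 0, -2, 0, 0, 0, 1], [0, 0, 0, 0, 0, 0, 1], [0, 0, 0, 0, 0, 0, 1]]}}

```text
clock: 8.17
eef_pos: [0.6008, -0.0533, 0.0451]
tool_rot: [0.475, 0.523, -0.475, 0.525]
ft_force: [4.3, -2.6, 2.6]
grip_width: 0.0123
```

Run:
```python
from h import *
go([.6112,-.1737,.044],YAW)
print(rl(get_obs()["eef_pos"])-rl([.6124,-.1717]))
out=[]
for n,(u,v) in dict(scene=(330,268),top=(259,158)).items():
    print(n,measure(n))
    f=np.mean([camera(n)["frame"].astype(float) for _ in range(4)],0).astype(np.uint8)
    out.append(cv2.resize(f[v-18:v+18,u-17:u+17,::-1],None,fx=11,fy=11,interpolation=cv2.INTER_NEAREST))
cv2.imwrite("pics/idx.png",np.hstack(out))
```

```text
tcp [ 0.6008 -0.0533  0.0451] F [ 4.2512 -2.6335  2.6004] w 0.012250043480135331 t 8.1667
axes x [ 0.0022 -0.0021 -1.    ] jaw angle 5.58014245007573 q [-0.0876  0.5754  0.0049  0.998  -0.0019  1.3858]
turn rx -0.0010447113283553744 | shift now [  1.3389  -1.3483 120.8044] | shift after turn [  1.3389  -1.4745 120.8029] world mm [  10.4073 -120.3656   -1.0575]
[0.0001 0.1189]
scene {'orange': (array([0.0589, 0.0064]), np.int64(77)), 'red': (array([0.0292, 0.0069]), np.int64(6))}
top {'orange': (array([0.0513, 0.0076]), np.int64(40)), 'red': (array([0.0284, 0.0037]), np.int64(14)), 'dark': (np.float64(0.007596849546994093), 10)}
```

View pics/idx.png

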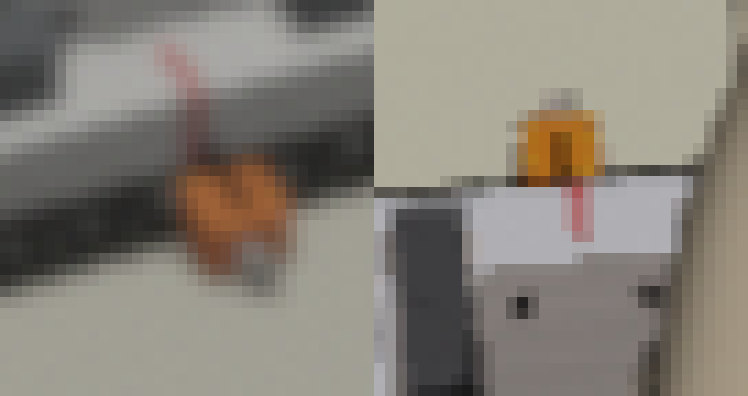

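Run:
```python
from h import *
c=camera("scene")
for u,v in [(334,266),(333.5,264.5),(334.5,267)]: print(rl(world(c,u,v,.022)))
for u,v in [(328,254.5),(329.8,256.8)]: print(rl(world(c,u,v,.038)))
# predicted pixel path of clip line, scene, if at y=y0
f=np.mean([camera("scene")["frame"].astype(float) for _ in range(8)],0)
R=f[...,0].astype(np.float32)
for x in np.arange(.038,.064,.003):
    ys=np.arange(-.006,.0261,.002); X=np.array([px(c,np.append(O+x*EX+y*EY,.022)) for y in ys],np.float32)
    print(round(x,3),cv2.remap(R,X[:,:1],X[:,1:],cv2.INTER_LINEAR).ravel().astype(int))
```

```text
[0.0516 0.011 ]
[0.0461 0.0122]
[0.0553 0.0105]
[0.0219 0.0071]
[0.0315 0.0076]
0.038 [95 96 95 94 93 90 86 80 78 80 87 92 94 95 95 95 95]
0.041 [86 85 86 88 88 82 75 70 69 74 81 86 87 87 86 84 83]
0.044 [71 78 84 91 94 92 84 75 71 75 86 90 89 81 71 67 65]
0.047 [ 69  81  99 115 122 117 106  94  90  99 107 111 101  86  71  59  52]
0.05 [ 76  97 119 137 143 140 130 115 111 118 130 131 121  98  75  59  50]
0.053 [ 82 103 129 146 155 151 137 123 118 131 142 145 127 105  81  64  52]
0.056 [ 83 109 134 151 156 151 138 126 125 135 147 145 132 109  82  61  47]
0.059 [ 89 114 136 150 156 151 141 133 135 145 151 149 133 108  80  60  52]
0.062 [ 97 114 133 146 150 150 147 147 146 150 151 145 132 109  90  77  71]
```

```bash
cat >> h.py <<'E'
def prof(n,N=8):
    cs=[camera(n) for _ in range(N)]; c=cs[0]; f=np.mean([k["frame"].astype(float) for k in cs],0).astype(np.float32)
    def line(img,xs,z,y0,hw=.009):
        ys=y0+np.arange(-hw,hw+1e-6,.0005); S=0
        for x in xs:
            X=np.array([px(c,np.append(O+x*EX+y*EY,z)) for y in ys],np.float32)
            S=S+cv2.remap(img,X[:,:1],X[:,1:],cv2.INTER_CUBIC).ravel()
        S=S/len(xs); i=S.argmax(); k=slice(max(0,i-6),i+7); w=S[k]-S[k].min(); return (w*ys[k]).sum()/w.sum()
    D=f[...,0]-(f[...,1]+f[...,2])/2
    red=line(D,np.arange(.023,.0345,.001),.038,.0055)
    clip=line(-f[...,0],np.arange(.048,.0565,.001),.022,.0085,.0045)
    print(n,"red",red*1000,"clip",clip*1000,"clip-red",(clip-red)*1000)
E
python3 -c "
from h import *
prof('top');prof('scene')"
```

```text
top red 4.057926242711778 clip 7.659461297150641 clip-red 3.6015350544388633
scene red 7.138636739265059 clip 9.38895697085051 clip-red 2.2503202315854507
```

{"op": "play_rows", "data": {"plan": [[0, 0, -1.5, 0, 0, 0, 1], [0, 0, -1.6, 0, 0, 0, 1], [0, 0, 0, 0, 0, 0, 1], [0, 0, 0, 0, 0, 0, 1]]}}

```text
clock: 10.55
eef_pos: [0.6005, -0.0506, 0.0451]
tool_rot: [0.475, 0.522, -0.475, 0.525]
ft_force: [4.0, -3.9, 2.7]
grip_width: 0.0118
```

Run:
```python
from h import *
o=get_obs();print(o["eef_pos"],rl(o["eef_pos"])-rl([.6124,-.1717]),o["ft_force"],o["clock"])
prof('top',12);prof('scene',12);print(measure("top"))
out=[]
for n,(u,v) in dict(scene=(330,268),top=(259,158)).items():
    f=np.mean([camera(n)["frame"].astype(float) for _ in range(4)],0).astype(np.uint8)
    out.append(cv2.resize(f[v-18:v+18,u-17:u+17,::-1],None,fx=11,fy=11,interpolation=cv2.INTER_CUBIC))
cv2.imwrite("pics/idx2.png",np.hstack(out))
```

```text
[ 0.6005 -0.0506  0.0451] [0.0001 0.1217] [ 4.0244 -3.8659  2.7015] 10.55
top red 6.818754950888991 clip 7.657887320255707 clip-red 0.8391323693667163
scene red 10.221475246878285 clip 9.420518594908064 clip-red -0.8009566519702211
{'orange': (array([0.0513, 0.0076]), np.int64(40)), 'red': (array([0.0281, 0.0061]), np.int64(12)), 'dark': (np.float64(0.007600781203523318), 10)}
```

View pics/idx2.png

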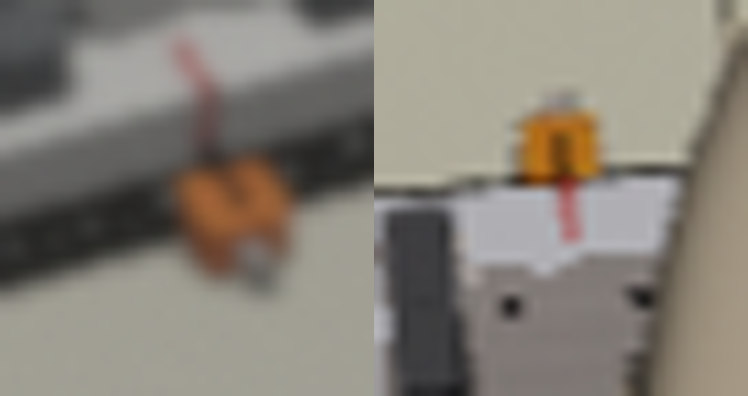

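{"op": "play_rows", "data": {"plan": [[0, 0, -0.4, 0, 0, 0, 1], [0, 0, 0, 0, 0, 0, 1], [0, 0, 0, 0, 0, 0, 0.4], [0, 0, 0, 0, 0, 0, -1], [0, 0, 0, 0, 0, 0, -1], [0, 0, 0, 0, 0, 0, -1], [0, 0, 0, 0, 0, 0, -1], [0, 0, 0, 0, 0, 0, -1], [-10, 0, 0, 0, 0, 0, -1], [-30, 0, 0, 0, 0, 0, -1], [-40, 0, 0, 0, 0, 0, -1], [-40, 0, 0, 0, 0, 0, -1], [-20, 0, 0, 0, 0, 0, -1], [0, 0, 0, 0, 0, 0, -1]]}}

```text
clock: 13.52
eef_pos: [0.6031, -0.0491, 0.1922]
tool_rot: [0.478, 0.52, -0.472, 0.527]
ft_force: [0.7, -0.9, -0.4]
grip_width: 0.0854
```

Run:
```python
from h import *
prof('top');prof('scene')
go([.4545,.1135,.15],np.radians(18.3))
for n in ("top","scene"):
    c=camera(n)
    for t in ("lens_barrel","lens_rest","barrel_glass","carriage_line"):
        r=pinpoint(t,c)[:1]
        for x in r: print(n,t,np.array(x["centre"]),x["confidence"])
```

```text
top red 6.95927814822564 clip 7.651574215607441 clip-red 0.6922960673818009
scene red 10.331667864016675 clip 9.401530971187093 clip-red -0.9301368928295827
tcp [ 0.5994 -0.0489  0.1842] F [-0.6431 -0.5008  0.6571] w 0.0851980070976507 t 14.3167
axes x [-0.0001  0.     -1.    ] jaw angle 5.616342900419818 q [-0.0813  0.4647  0.2056  1.3118 -0.      1.3915]
turn rx -0.2213715775816285 | shift now [  34.2529 -128.3377 -175.7555] | shift after turn [  34.2529  -86.6156 -199.6454] world mm [-144.9256  162.3519  -34.2382]
top lens_barrel [0.4582 0.1128 0.0296] 0.78
top lens_rest [0.4537 0.1193 0.0074] 0.63
top barrel_glass [0.4396 0.1734 0.0303] 0.62
top carriage_line [0.6525 0.0444 0.0364] 0.57
scene lens_barrel [0.4614 0.1173 0.0279] 0.85
scene lens_rest [ 0.4508  0.1148 -0.002 ] 0.92
scene barrel_glass [0.4369 0.174  0.0318] 0.81
scene carriage_line [0.6524 0.0418 0.0382] 0.78
```

{"op": "play_rows", "data": {"plan": [[0, 0, -10, -0.1107, 0, 0, -1], [0, -9, -18, -0.1107, 0, 0, -1], [4, -12, -28, 0, 0, 0, -1], [6, -14, -32, 0, 0, 0, -1], [6, -14, -32, 0, 0, 0, -1], [6, -14, -32, 0, 0, 0, -1], [6, -12, -28, 0, 0, 0, -1], [6, -10, -20, 0, 0, 0, -1], [0, 0, 0, 0, 0, 0, -1], [0, 0, 0, 0, 0, 0, -1]]}}

```text
clock: 15.65
eef_pos: [0.459, 0.117, 0.1504]
tool_rot: [0.413, 0.574, -0.414, 0.574]
ft_force: [-0.4, -0.3, -0.4]
grip_width: 0.0852
```

```bash
python3 -c "
from h import *
go([.456,.1143,.012],np.radians(18.3))
c=camera('top'); cv2.imwrite('pics/b.png',cv2.resize(c['frame'][130:260,190:320,::-1],None,fx=4,fy=4))"
```

```text
tcp [0.459  0.117  0.1504] F [-0.4259 -0.3007 -0.4322] w 0.08521926507482773 t 15.65
axes x [-0.0001 -0.0003 -1.    ] jaw angle 18.439124097809792 q [ 0.2498  0.2424 -0.2112  1.1174 -0.0003  1.4987]
turn rx 0.0024281735756475076 | shift now [138.3583  -3.6739   1.5811] | shift after turn [138.3583  -3.67     1.59  ] world mm [  -2.9977   -2.703  -138.3573]
```

{"op": "play_rows", "data": {"plan": [[20, -3.6, 1.6, 0.002, 0, 0, -1], [35, 0, 0, 0, 0, 0, -1], [35, 0, 0, 0, 0, 0, -1], [30, 0, 0, 0, 0, 0, -1], [13, 0, 0, 0, 0, 0, -1], [5, 0, 0, 0, 0, 0, -1], [0, 0, 0, 0, 0, 0, -0.4], [0, 0, 0, 0, 0, 0, -0.1], [0, 0, 0, 0, 0, 0, 0], [0, 0, 0, 0, 0, 0, 0.1], [0, 0, 0, 0, 0, 0, 0.2], [0, 0, 0, 0, 0, 0, 0.3]]}}

```text
clock: 16.7
eef_pos: [0.4575, 0.1138, 0.0132]
tool_rot: [0.415, 0.572, -0.414, 0.573]
ft_force: [-0.8, -0.6, 0.7]
grip_width: 0.0301
```

{"op": "play_rows", "data": {"plan": [[0, 0, 0, 0, 0, 0, 0.5], [0, 0, 0, 0, 0, 0, 0.7], [0, 0, 0, 0, 0, 0, 1], [0, 0, 0, 0, 0, 0, 1], [0, 0, 0, 0, 0, 0, 1]]}}

```text
clock: 17.12
eef_pos: [0.4576, 0.1138, 0.0134]
tool_rot: [0.415, 0.572, -0.414, 0.573]
ft_force: [-0.8, -0.8, 5.8]
grip_width: 0.0283
```

```bash
python3 -c "
from h import *
print(get_obs()['ft_torque']);go([.456,.1143,.012],np.radians(18.3))"
```

```text
[-0.1288  0.1872  0.0336]
tcp [0.4576 0.1138 0.0134] F [-0.8452 -0.8315  5.805 ] w 0.028294143697793244 t 17.1167
axes x [ 0.0021  0.0003 -1.    ] jaw angle 18.198194635111477 q [ 0.244   0.4027 -0.401   0.765  -0.0002  1.4971]
turn rx -0.0017768388134988822 | shift now [ 1.4155 -1.3996 -0.9403] | shift after turn [ 1.4155 -1.3979 -0.9428] world mm [-1.6203  0.4566 -1.4187]
```

{"op": "play_rows", "data": {"plan": [[-5, 0, 0, 0, 0, 0, 1], [-10, 0, 0, 0, 0, 0, 1], [-25, 0, 0, 0, 0, 0, 1], [-35, 0, 0, 0, 0, 0, 1], [-35, 0, 0, 0, 0, 0, 1], [-30, 0, 0, 0, 0, 0, 1], [-10, 0, 0, 0, 0, 0, 1], [0, 0, 0, 0, 0, 0, 1], [0, 0, 0, 0, 0, 0, 1]]}}

```text
clock: 17.87
eef_pos: [0.4567, 0.1137, 0.1624]
tool_rot: [0.415, 0.573, -0.415, 0.573]
ft_force: [0.3, -0.8, -2.9]
grip_width: 0.0278
```

Run:
```python
from h import *
vs=O+.0076*EY; print("vseat",vs)
go([vs[0],vs[1],.15],YAW)
for n in ("top","scene"):
    c=camera(n)
    for t in ("lens_barrel","barrel_glass"):
        for x in pinpoint(t,c)[:1]: print(n,t,np.array(x["centre"]),x["confidence"],px(c,x["centre"]))
c=camera("scene"); cv2.imwrite("pics/held.png",cv2.resize(c["frame"][130:290,240:420,::-1],None,fx=4,fy=4,interpolation=cv2.INTER_CUBIC))
```

```text
vseat [0.6145 0.0376]
tcp [0.4567 0.1137 0.1624] F [ 0.2685 -0.8051 -2.8809] w 0.02780469853065557 t 17.8667
axes x [ 0.0006  0.0002 -1.    ] jaw angle 18.191969230365462 q [ 0.2439  0.226  -0.1992  1.1451  0.      1.4972]
turn rx 0.21907319067889586 | shift now [ 12.4856 126.1166 121.5591] | shift after turn [ 12.4856 149.5201  91.2454] world mm [157.7707 -76.1072 -12.4093]
scene lens_barrel [0.4574 0.1174 0.1741] 0.76 [335.1188 171.4141]
scene barrel_glass [0.4366 0.1724 0.1783] 0.53 [350.6533 163.8338]
```

View pics/held.png

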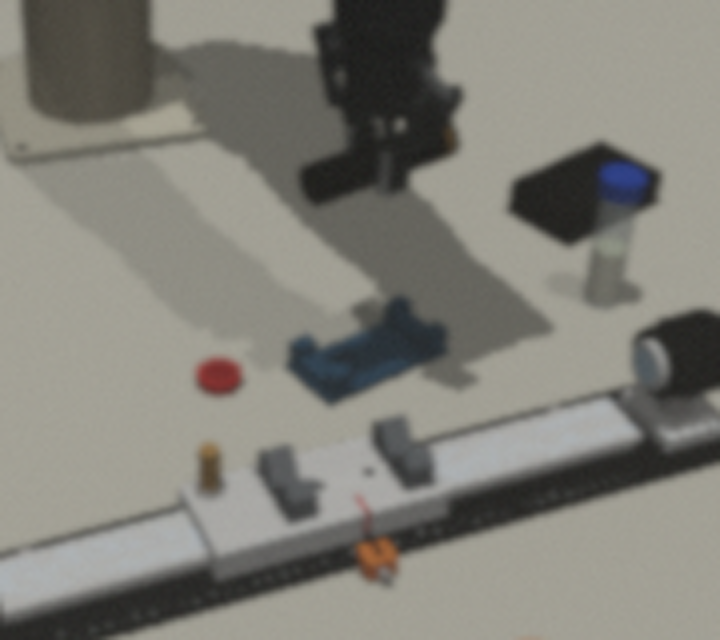

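{"op": "play_rows", "data": {"plan": [[0, 8, 5, 0.1095, 0, 0, 1], [0, 14, 9, 0.1096, 0, 0, 1], [2, 23, 14, 0, 0, 0, 1], [2, 30, 18, 0, 0, 0, 1], [4, 30, 18, 0, 0, 0, 1], [4, 24, 15, 0, 0, 0, 1], [2, 15, 9, 0, 0, 0, 1], [0, 6, 3, 0, 0, 0, 1], [0, 0, 0, 0, 0, 0, 1], [0, 0, 0, 0, 0, 0, 1]]}}

```text
clock: 19.05
eef_pos: [0.6156, 0.0417, 0.1475]
tool_rot: [0.474, 0.525, -0.475, 0.523]
ft_force: [-0.8, 0.3, -1.8]
grip_width: 0.0281
```

Run:
```python
from h import *
vs=O+.0076*EY+.0008*EX
go([vs[0],vs[1],.072],YAW); o=get_obs(); print(rl(o["eef_pos"]))
for n in ("top","scene"):
    c=camera(n)
    for t in ("lens_barrel","barrel_glass"):
        for x in pinpoint(t,c)[:1]: print(n,t,np.array(x["centre"]),x["confidence"],px(c,x["centre"]),rl(x["centre"]))
    z=o["eef_pos"][2]+.019
    for y in (-.06,0,.06): print(n,"pred px",px(c,np.append(o["eef_pos"][:2]+y*EY,z)))
c=camera("scene"); cv2.imwrite("pics/held2.png",cv2.resize(c["frame"][180:290,240:420,::-1],None,fx=4.4,fy=4.4,interpolation=cv2.INTER_CUBIC))
```

```text
tcp [0.6156 0.0417 0.1475] F [-0.795   0.2673 -1.7864] w 0.0281494951338956 t 19.05
axes x [-0.0022  0.0003 -1.    ] jaw angle 5.633347230884311 q [0.0674 0.518  0.1945 1.2495 0.0004 1.5398]
turn rx -0.00011611272544387319 | shift now [75.5357 -0.5718  4.0026] | shift after turn [75.5357 -0.5722  4.0026] world mm [ -0.3452  -4.0188 -75.5363]
[0.0015 0.0116]
top pred px [278.2069 153.4936]
top pred px [257.2365 155.3443]
top pred px [236.2437 157.2015]
scene lens_barrel [0.6152 0.0465 0.1679] 0.62 [330.7724 209.4896] [0.0016 0.0164]
scene barrel_glass [0.6117 0.1047 0.1671] 0.91 [352.1676 205.1914] [0.0039 0.0747]
scene pred px [306.5123 215.74  ]
scene pred px [328.9443 210.3441]
scene pred px [350.5987 205.1351]
```

View pics/held2.png

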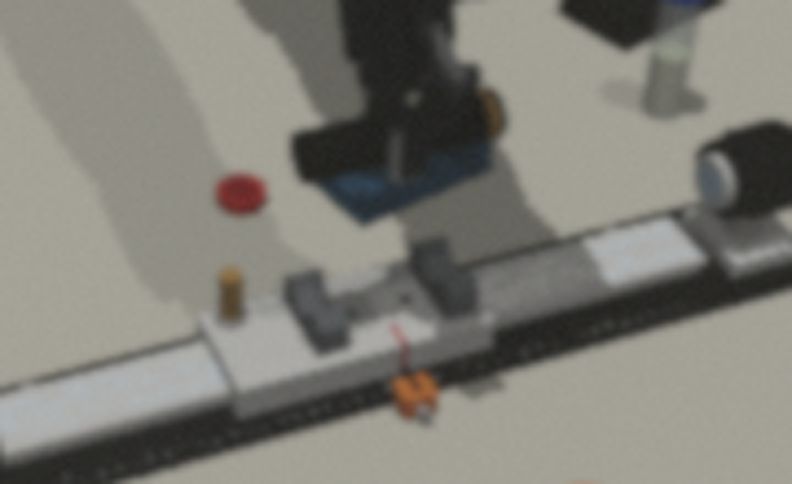

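{"op": "play_rows", "data": {"plan": [[0, 0, 2.3, 0, 0, 0, 1], [8, -0.3, 3, 0, 0, 0, 1], [16, 0, 0, 0, 0, 0, 1], [20, 0, 0, 0, 0, 0, 1], [18, 0, 0, 0, 0, 0, 1], [12, 0, 0, 0, 0, 0, 1], [8, 0, 0, 0, 0, 0, 1], [4, 0, 0, 0, 0, 0, 1], [0, 0, 0, 0, 0, 0, 1], [0, 0, 0, 0, 0, 0, 1]]}}

```text
clock: 20.23
eef_pos: [0.6171, 0.036, 0.0627]
tool_rot: [0.475, 0.524, -0.475, 0.524]
ft_force: [-0.2, 0.8, -2.8]
grip_width: 0.0282
```

Run:
```python
from h import *
o=get_obs(); print(o["eef_pos"],rl(o["eef_pos"]),o["ft_force"],o["ft_torque"],o["clock"])
prof('scene',4); prof('top',4)
for n in ("scene","top","scene"):
    c=camera(n)
    for t in ("lens_barrel","barrel_glass","v_seat","carriage_line"):
        for x in pinpoint(t,c)[:1]: print(n,t,np.array(x["centre"]),round(x["confidence"],2),rl(x["centre"]))
z=o["eef_pos"][2]+.0176
f=cv2.resize(c["frame"][200:290,260:400,::-1],None,fx=5.6,fy=5.6,interpolation=cv2.INTER_CUBIC)
for y in (-.06,.06): # end circle wanted, in scene frame centred on red line .0103
    for a in np.linspace(0,2*np.pi,40):
        p=px(c,np.append(O+(.0103+y)*EY+(.0+.015*np.cos(a))*EX,z+.015*np.sin(a))); q=((p-[260,200]+.5)*5.6).astype(int); cv2.circle(f,tuple(map(int,q)),1,(0,255,255),-1)
cv2.imwrite("pics/held3.png",f)
```

```text
[0.6171 0.036  0.0627] [0.0025 0.0058] [-0.2082  0.7631 -2.7944] [ 0.0107  0.0046 -0.0148] 20.2333
scene red 10.785283398383687 clip 10.715372564220278 clip-red -0.06991083416340964
top red 13.119837127897789 clip 8.616259840485087 clip-red -4.503577287412702
scene lens_barrel [0.6178 0.0364 0.0793] 0.64 [0.0032 0.0061]
scene barrel_glass [0.6095 0.1012 0.081 ] 0.77 [0.0013 0.0714]
scene v_seat [0.6183 0.0402 0.0693] 0.8 [0.0041 0.0098]
scene carriage_line [0.6492 0.0447 0.0379] 0.9 [0.0353 0.0113]
top barrel_glass [0.4569 0.1198 0.0039] 0.57 [-0.1487  0.1049]
scene lens_barrel [0.6194 0.041  0.0779] 0.63 [0.0053 0.0105]
scene barrel_glass [0.6113 0.0966 0.0799] 0.59 [0.0027 0.0667]
scene v_seat [0.6176 0.0385 0.0706] 0.68 [0.0032 0.0082]
scene carriage_line [0.6474 0.0436 0.039 ] 0.78 [0.0334 0.0104]
```

View pics/held3.png

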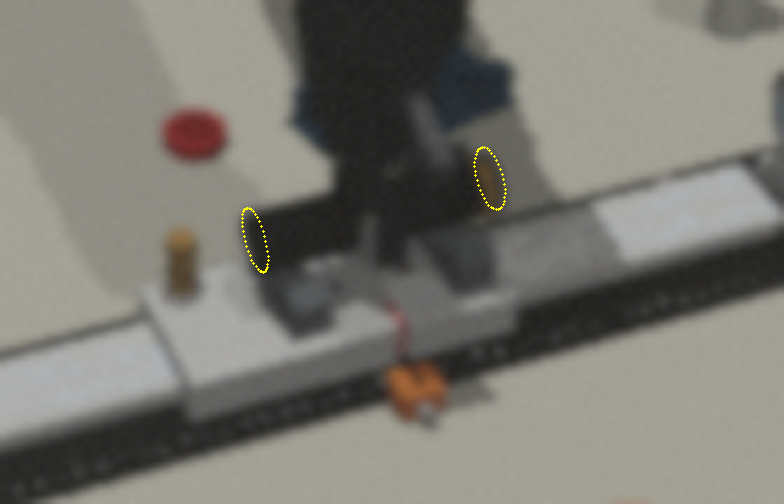

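Run:
```python
from h import *
o=get_obs(); z=o["eef_pos"][2]+.0176
f=None
for _ in range(6):
    c=camera("scene"); f=c["frame"].astype(float) if f is None else f+c["frame"]
g=(f.mean(2)/6).astype(np.float32)
ys=np.arange(.04,.0761,.003)
for s in (-1,1):
  print("rail y",(10.3+s*ys*1000).astype(int))
  for dz in (-.006,0,.006):
    X=np.array([px(c,np.append(O+.003*EX+(.0103+s*y)*EY,z+dz)) for y in ys],np.float32)
    print(s,dz,cv2.remap(g,X[:,:1],X[:,1:],cv2.INTER_LINEAR).ravel().astype(int))
```

```text
rail y [-29 -32 -35 -38 -41 -44 -47 -50 -53 -56 -59 -62 -65]
-1 -0.006 [ 34  35  35  35  35  35  36  49  84 118 133 141 145]
-1 0 [ 35  35  35  35  36  35  35  40  67 107 130 136 138]
-1 0.006 [ 35  36  36  36  36  36  35  37  52  87 121 135 137]
rail y [50 53 56 59 62 65 68 71 74 77 80 83 86]
1 -0.006 [33 32 32 32 36 47 58 61 64 77 90 97 98]
1 0 [33 32 32 34 42 55 61 60 69 86 96 97 98]
1 0.006 [34 34 34 38 52 63 63 64 80 93 98 98 99]
```

{"op": "play_rows", "data": {"plan": [[3, -0.5, 0, 0, 0, 0, 1], [3, 0, 0, 0, 0, 0, 1], [2, 0, 0, 0, 0, 0, 1], [1, 0, 0, 0, 0, 0, 1], [0, 0, 0, 0, 0, 0, 1], [0, 0, 0, 0, 0, 0, 1]]}}

```text
clock: 22.18
eef_pos: [0.6161, 0.036, 0.0531]
tool_rot: [0.475, 0.524, -0.475, 0.524]
ft_force: [-0.3, 0.2, -2.2]
grip_width: 0.028
```

{"op": "play_rows", "data": {"plan": [[0.5, 0, 0, 0, 0, 0, 1], [0.5, 0, 0, 0, 0, 0, 1], [0.5, 0, 0, 0, 0, 0, 1], [0, 0, 0, 0, 0, 0, 1], [0, 0, 0, 0, 0, 0, 1]]}}

```text
clock: 22.6
eef_pos: [0.6162, 0.0361, 0.0518]
tool_rot: [0.475, 0.524, -0.475, 0.524]
ft_force: [-0.6, -0.1, -2.2]
grip_width: 0.0282
```

{"op": "play_rows", "data": {"plan": [[0.5, 0, 0, 0, 0, 0, 1], [0.5, 0, 0, 0, 0, 0, 1], [0, 0, 0, 0, 0, 0, 1], [0, 0, 0, 0, 0, 0, 1]]}}

```text
clock: 22.93
eef_pos: [0.6162, 0.0361, 0.0508]
tool_rot: [0.475, 0.524, -0.475, 0.524]
ft_force: [-0.3, -0.2, -1.6]
grip_width: 0.0284
```

{"op": "play_rows", "data": {"plan": [[0.4, 0, 0, 0, 0, 0, 1], [0.4, 0, 0, 0, 0, 0, 1], [0, 0, 0, 0, 0, 0, 1], [0, 0, 0, 0, 0, 0, 1]]}}

```text
clock: 23.27
eef_pos: [0.6162, 0.036, 0.0507]
tool_rot: [0.475, 0.524, -0.475, 0.524]
ft_force: [-2.5, -0.1, 4.5]
grip_width: 0.028
```

```bash
python3 -c "
from h import *
o=get_obs(); print(o['eef_pos'],rl(o['eef_pos']),o['ft_force'],o['ft_torque'])"
```

```text
[0.6162 0.036  0.0507] [0.0016 0.0059] [-2.4967 -0.0629  4.5444] [-0.0423  0.5089 -0.0684]
```

{"op": "play_rows", "data": {"plan": [[0, -0.3, 0, 0, 0, 0, 1], [0.3, 0, 0, 0, 0, 0, 1], [0, 0, 0, 0, 0, 0, 1], [0, 0, 0, 0, 0, 0, 1], [0, 0, 0, 0, 0, 0, 1]]}}

```text
clock: 23.68
eef_pos: [0.6162, 0.0361, 0.0506]
tool_rot: [0.475, 0.524, -0.475, 0.524]
ft_force: [-3.0, -0.0, 6.5]
grip_width: 0.0281
```

```bash
python3 -c "
from h import *
o=get_obs(); print(o['eef_pos'],rl(o['eef_pos']),o['ft_force'],o['ft_torque'])"
```

```text
[0.6162 0.0361 0.0506] [0.0016 0.0059] [-3.0137 -0.0303  6.5397] [-0.0107  0.5998 -0.1569]
```

{"op": "play_rows", "data": {"plan": [[0, -0.5, 0, 0, 0, 0, 1], [0, 0, 0, 0, 0, 0, 1], [0, 0, 0, 0, 0, 0, 1]]}}

```text
clock: 23.93
eef_pos: [0.6162, 0.0361, 0.0506]
tool_rot: [0.475, 0.523, -0.474, 0.524]
ft_force: [-1.9, -0.2, 5.6]
grip_width: 0.028
```

```bash
python3 -c "
from h import *
o=get_obs(); print(o['eef_pos'],rl(o['eef_pos']),o['ft_force'],o['ft_torque'])"
```

```text
[0.6162 0.0361 0.0506] [0.0016 0.0059] [-1.8942 -0.1952  5.6048] [-0.001   0.3918 -0.033 ]
```

{"op": "play_rows", "data": {"plan": [[0, -0.5, 0, 0, 0, 0, 1], [0.3, -0.2, 0, 0, 0, 0, 1], [0.2, 0, 0, 0, 0, 0, 1], [0, 0, 0, 0, 0, 0, 1], [0, 0, 0, 0, 0, 0, 1]]}}

```text
clock: 24.35
eef_pos: [0.6163, 0.036, 0.0506]
tool_rot: [0.476, 0.523, -0.474, 0.525]
ft_force: [-0.7, 0.3, 7.7]
grip_width: 0.0281
```

```bash
python3 -c "
from h import *
o=get_obs(); print(o['eef_pos'],rl(o['eef_pos']),o['ft_force'],o['ft_torque'])"
```

```text
[0.6163 0.036  0.0506] [0.0017 0.0059] [-0.7352  0.3062  7.7207] [ 0.0419  0.1561 -0.0354]
```

{"op": "play_rows", "data": {"plan": [[0.3, -0.3, 0, 0, 0, 0, 1], [0, 0, 0, 0, 0, 0, 1], [0, 0, 0, 0, 0, 0, 1], [0, 0, 0, 0, 0, 0, 1], [0, 0, 0, 0, 0, 0, 1]]}}

```text
clock: 24.77
eef_pos: [0.6163, 0.036, 0.0506]
tool_rot: [0.476, 0.523, -0.474, 0.525]
ft_force: [-1.3, 0.0, 8.1]
grip_width: 0.0281
```

Run:
```python
from h import *
o=get_obs(); print(o['eef_pos'],rl(o['eef_pos']),o['ft_force'],o['ft_torque'],o["tool_rot"])
prof('scene',6)
cs=[camera("scene") for _ in range(4)]; c=cs[-1]
for t in ("lens_barrel","barrel_glass","v_seat","carriage_line"):
    for x in pinpoint(t,c)[:1]: print(t,np.array(x["centre"]),round(x["confidence"],2),rl(x["centre"]))
f=np.mean([k["frame"].astype(float) for k in cs],0).astype(np.uint8)
cv2.imwrite("pics/end.png",cv2.resize(f[200:290,260:400,::-1],None,fx=5.6,fy=5.6,interpolation=cv2.INTER_CUBIC))
```

```text
[0.6163 0.036  0.0506] [0.0017 0.0059] [-1.3171  0.0394  8.0593] [ 0.0253  0.1306 -0.0725] [ 0.476   0.5229 -0.4737  0.525 ]
scene red 10.736745431993862 clip 10.93665665359001 clip-red 0.19991122159614821
barrel_glass [0.6094 0.0989 0.0683] 0.63 [0.001  0.0691]
v_seat [0.6187 0.0376 0.0712] 0.81 [0.0042 0.0072]
carriage_line [0.6489 0.0396 0.0362] 0.81 [0.0345 0.0062]
```

View pics/end.png

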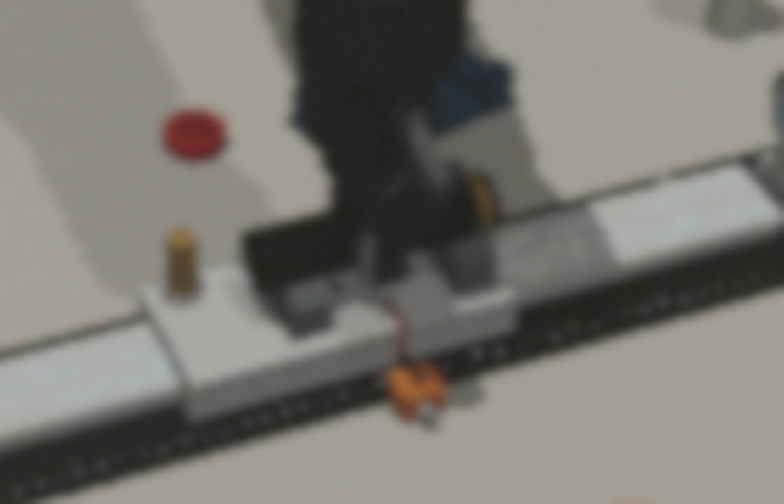

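{"op": "play_rows", "data": {"plan": [[0.2, -0.2, 0, 0, 0, 0, 1], [0, 0, 0, 0, 0, 0, 1], [0, 0, 0, 0, 0, 0, 1], [0, 0, 0, 0, 0, 0, 1]]}}

```text
clock: 25.8
eef_pos: [0.6163, 0.036, 0.0506]
tool_rot: [0.476, 0.523, -0.474, 0.525]
ft_force: [-0.4, -0.2, 8.9]
grip_width: 0.0283
```

Run:
```python
from h import *
o=get_obs(); print(o['eef_pos'],o['ft_force'],o['ft_torque'],o["grip_width"],o["clock"])
if 6<o["ft_force"][2]<12: print(job_done())
```

```text
[0.6163 0.036  0.0506] [-0.4058 -0.2266  8.8925] [ 0.0288  0.1419 -0.0545] 0.028278625669572562 25.8
the job is handed in; nothing more can be done
None
```

I slid the carriage to the index by its post. I then took the barrel from its rest, lowered it into the V-block with the glass end towards the lamp, and pressed it down. I handed the job in at 25.8 s, with the gripper still holding it pressed.

**Pressing force:** The last wrist reading was about 8.9 N upward. Allowing for the weight of the held barrel (about 2 N), that is roughly 11 N on the V. Sideways force was under 0.5 N, so both faces share the load. The height stopped changing as I pressed harder, so the barrel is seated.

**Barrel centring:** Just above the V, the barrel's ends put its middle within about 0.6 mm of the red line. I did not repeat that edge measurement after seating. The network's glass-end position afterwards was about 2 mm from what that implies, within its 4 mm error.

**Index:** The two cameras disagreed by about 1.6 mm. After the post was released, the top camera put the carriage about 0.7 mm short of the mark, and the scene camera about 0.9 mm past it. My own reading of the clip line in the scene picture cut that to about 0.5 mm. The last scene check, partly in shadow, read 0.2 mm short. The top camera's view of the marks was blocked by the arm at the end, so I could not resolve it further.

**Other labware:** I did not aim at or knowingly touch anything else, and the dust cap, rest and clip look unmoved in the last picture. I did not re-check the tubes, tip box, driver, pipette or reservoir.

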